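# Check both travels of a spring-backed tilt stage

### The arm

A 6-joint arm with a two-finger parallel gripper is mounted at the origin on the work surface; the furniture and walls round the work are solid. World frame = base frame: x ahead of the robot, y to its left, z up, the work surface at z = 0. Lengths are in m, angles in rad, forces in N, time in s.
With the tool pointing down it reaches from about 0.375 to 0.975 m from the base axis. Payload 3.8 kg.
Tool frame: the origin (TCP) lies midway between the tips of the shut fingers; the grasp point (between the pads) lies 19 mm behind it; z points along the fingers, y is the direction in which the jaws open and shut (so a half turn about z gives the same grasp; the last joint's range is limited). The gripper opens to 85 mm and grips with 20 to 120 N. Pads are 22 mm wide; open, the fingers measure 114 mm over their backs; the gripper's body (76 mm by 85 mm) begins 54 mm behind the grasp point. The pads swing forward as they close: fully open they stand 13 mm farther back than shut.
Start: joints at [1.091, 0.264, 1.604, -0, 1.274, -0.037], TCP at [0.289, 0.61, 0.204] pointing down, gripper open.
Joint ranges: [-2.63, 2.63], [-0.94, 2.18], [0.31, 2.57], [-1.31, 4.45], [0, 2.66], [-2.55, 2.55]. Speed limits (rad/s): [2.57, 2.57, 3.14, 3.14, 3.14, 3.14].

### API

Orientations are given as a rotation vector (axis times angle).
In Python, from workcell import bot gives the robot as it stands.
- The arm moves only by the tool drive_tool, never from a script. Its argument "deltas" is a list of rows, each an object with "hand": the opening, from 0 (shut) to 1 (fully open); "offset": the shift along the world's x, y, z in cm, a list of three; "angular": the turn, a rotation vector about the world's x, y, z in degrees, a list of three. A call has 1 to 8 rows; each row is the pose to reach, as a shift and turn from the pose commanded when the call began; what a row does not reach only later rows make up. A row lasts 1/8 s, in which the tool goes at most 62.5 mm and 10.7 degrees, less where a joint would pass 70% of its speed; a pose out of reach is approached as far as the arm can. A call with a gripper value outside its range is refused whole. The fingers move at their own pace and stop on an object; "force" is the grip in N (left out, the last holds). Time passes only in rows, so rows that repeat a pose let the fingers close. It gives the time, the measured TCP pose, the force and the opening at its end, in the units of the state.
- bot.read_state(): the state, without advancing time (a new reading comes with each control period).
- bot.read_camera(name): name is "side" or "top"; returns a dict with "frame" (400x640x3 uint8, blue, green, red), "mtx" (3x3 intrinsics, pixels), "k1" (the pictures are not rectified: a ray, as slopes to the right and down, at radius r is drawn at 1 + k1 r^2 times it, then the intrinsics apply), "R" (3x3) and "t" (3): a world point X has camera coordinates R X + t. Camera axes: x right, y down, z forward; pixel columns grow to the right and rows downward; lengths in m; the calibration is good to about 2 mm. A picture is of the moment at which its call begins. There is no depth.
- bot.finish_job(): hands the job in, once; it reports no verdict.
The state is a dict: "time": time; "q": joint angles; "joint_vel": joint speeds; "joint_torque": joint torques, N m; "tool_pos": TCP position; "tcp_rot": TCP orientation; "wrist_force": force on the tool from outside, world axes, zero at the start; "torque": the same for the moment, N m; "width": opening from 0.0 (shut) to 1.0 (fully open).
Only numpy, scipy, OpenCV 4.12 (cv2) and the standard library are available. Lean on these libraries where they do the work, as an engineer would, in place of code of your own. Each camera call takes 0.05 s, during which the arm holds its last target. There are 200 camera calls.

### The job

Check the spring travel of the tilt stage both ways, with a fingertip only: press the domed pad at the plate's left corner until the pointer stands at the left index on the dial, hold it there for about a second without running past it, and let go so that the pointer springs back to the middle; then do the same with the right pad and the right index, and finish clear of the stage. Left and right are as seen from the robot, facing the dial. Do not grasp, lift or shove the stage, and leave the index tabs and the pot, vial, forceps and marker round it where they are.

Things in the scene. Friction and masses are not known exactly. Their poses are not given: they have to be found in the camera images.
- stage: the tilt stage: a loose, heavy (2.5 kg) grey base 150 x 200 x 12 mm that carries a spring-backed aluminium tilt plate (110 x 180 x 6 mm, top 58 mm above the worktop) and an upright white dial plate (120 mm wide, 4 mm thick, top edge 140 mm above the worktop, front face 67 mm behind the origin). Origin: centre of the base's underside. x points from the press-pad side to the dial (away from the robot), y to the left pad, z up. The tilt axis runs along x, 50 mm above the origin.
- tilt_plate (a joint): tilt of the plate, rad: 0 level with the pointer upright, positive when the right pad goes down and the pointer leans right (-y of the stage), negative when the left pad goes down and the pointer leans left. Stops at -0.40 and +0.40. Springs bring it back to 0 (1.2 N m/rad, well damped: about 17 N per rad at a pad, so 2.5 to 5 N at the indexes).
- pad_left (a point): top of the left domed steel press pad (ball of 10 mm radius, standing 12 mm above the plate) at the near left corner of the tilt plate: at rest 30 mm in front of and 70 mm left of the stage's origin, 70 mm above the worktop. It goes down 7 mm per 0.1 rad of tilt. A clipped flat dish, 62 mm across and 15 mm high, lies in the middle of the plate, 36 mm or more from the pad's centre.
- pad_right (a point): top of the right domed press pad at the near right corner, the mirror image of the left one (70 mm right of the origin).
- pointer_tip (a point): tip of the slim dark pointer that rises from the tilt plate in front of the dial, 73.5 mm above the tilt axis; it leans by the tilt angle.
- index_left (a joint): angle at which the left index tab stands on the dial, rad, same zero and sign as tilt_plate (so negative, -0.29 to -0.15): the pointer is at this index when tilt_plate has this value. A friction slide; it stays where it is set.
- index_right (a joint): the same for the right index tab (positive, 0.15 to 0.29).
- index_left_tip (a point): lower point of the left index tab, a dark cone 9 mm wide clipped over the dial's upper edge and pointing down at the tilt axis, 76.5 mm from the axis. It turns with its tab (its z points away from the axis).
- index_right_tip (a point): lower point of the right index tab, the same shape.
- spare_pot: bystander: capped sample pot, 43 mm wide, 48 mm high, standing left of the stage; origin at the centre of its underside.
- spare_vial: bystander: capped glass vial, 17 mm wide, 46 mm high, standing right of the stage; origin at the centre of its underside.
- tweezers: bystander: steel forceps, 127 mm long, 9 mm high, lying in front of the stage; origin under its middle.
- marker: bystander: marker pen, 135 mm long, 16 mm high, lying behind the dial; origin under its middle.

How it is judged:
By the outcome, as a careful person would: the job done as asked, in the order asked, and still so for the second after the job is handed in, with the robot touching nothing.
It also fails if it takes over 48 s, if anything falls off the work surface, if the arm or the gripper's body presses on something with over 40 N, if the wrist force passes 120 N, or if a joint passes its speed limit or range.

## Working session

There is one attempt and no reset: what is moved stays moved. The work goes in short steps, Python scripts to look and compute and a tool call to move; the robot and the scene stay as the last step left them, time stands still between calls to the robot, and variables do not carry over. Pictures are saved under pics/ and viewed, about 8 in all and at most 12, crops included, and the job is handed in when it is done.

Besides the shell and the picture viewer there is one more tool, called after "Call:" as a command line: name --argument value ..., lists and objects as JSON in quotes. drive_tool: Moves the arm, as the interface text tells. Its arguments: {"type":"object","properties":{"deltas":{"type":"array"},"force":{"type":"number"}},"required":["deltas"]}

```bash
mkdir -p pics; python3 - <<'E'
from workcell import bot
import cv2,numpy as np
s=bot.read_state();print(s)
for n in("side","top"):
    c=bot.read_camera(n);cv2.imwrite(f"pics/{n}0.png",c["frame"]);print(n,c["mtx"],c["k1"],c["R"],c["t"],-c["R"].T@c["t"])
E
```

```text
{'time': 0.0, 'q': array([ 1.09108820e+00,  2.64787156e-01,  1.60537630e+00, -2.83405213e-05,
        1.27367378e+00, -3.69210299e-02]), 'joint_vel': array([-0.00048381, -0.00056908, -0.00103701, -0.00066143,  0.0005841 ,
       -0.00094846]), 'joint_torque': array([-2.45632524e-03, -5.15123785e+01, -3.67309284e+01, -5.12149345e-04,
        1.32540800e-02,  1.75438527e-05]), 'tool_pos': array([0.28887081, 0.60919468, 0.20233793]), 'tcp_rot': array([-0.68972703, -3.0643811 ,  0.00341908]), 'wrist_force': array([-0.50052144,  0.19028471, -0.33062985]), 'torque': array([ 1.54604355e-02, -2.50682282e-06,  2.05422357e-02]), 'width': 0.9969891804243496}
side [[417.69486905   0.         320.62217877]
 [  0.         417.69486905 198.98565632]
 [  0.           0.           1.        ]] -0.10302808592586123 [[ 0.84074965 -0.54102213 -0.02085854]
 [-0.33838168 -0.49499116 -0.80030094]
 [ 0.42265573  0.67991088 -0.59923562]] [-0.43085781  0.30191968  0.64217155] [ 0.19299016 -0.52027546  0.61745161]
top [[382.81805411   0.         317.92082847]
 [  0.         382.81805411 202.24682557]
 [  0.           0.           1.        ]] -0.07882064625869097 [[-0.13286606 -0.99113315 -0.00129722]
 [-0.96465617  0.12961698 -0.22942955]
 [ 0.22756338 -0.02923203 -0.97332441]] [0.10046024 0.58131844 0.83984696] [0.38300177 0.04877116 0.9509455 ]
```

View pics/side0.png

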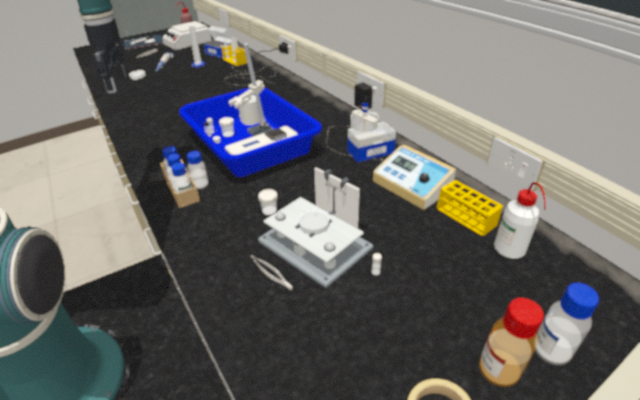

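View pics/top0.png

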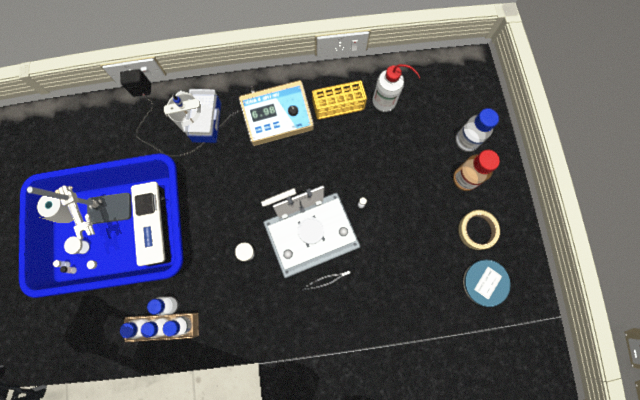

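The side view shows the stage near (315,238), with the dial behind it at (337,195). In the top view it is at (312,235), with pads near (288,254) and (343,231). Next I'll view enlarged crops.

```bash
cat > h.py <<'E'
from workcell import bot
import cv2,numpy as np
def ray(c,u,v):
    d=np.array([c["k1"],0,0,0,0]); p=cv2.undistortPoints(np.array([[[u,v]]],float),c["mtx"],d)[0,0]
    return -c["R"].T@c["t"], c["R"].T@np.array([p[0],p[1],1])
def onz(c,u,v,z):
    o,d=ray(c,u,v); return o+d*(z-o[2])/d[2]
def proj(c,X):
    return cv2.projectPoints(np.atleast_2d(np.array(X,float)),cv2.Rodrigues(c["R"])[0],c["t"],c["mtx"],np.array([c["k1"],0,0,0,0]))[0][:,0]
def tri(ca,a,cb,b):
    o1,d1=ray(ca,*a);o2,d2=ray(cb,*b)
    k=np.linalg.lstsq(np.c_[d1,-d2],o2-o1,rcond=None)[0];p,q=o1+k[0]*d1,o2+k[1]*d2
    return (p+q)/2,np.linalg.norm(p-q)
def crop(f,x0,y0,x1,y1,s,name):
    i=cv2.resize(f[y0:y1,x0:x1],None,fx=s,fy=s,interpolation=cv2.INTER_CUBIC)
    for x in range(x0-x0%20+20,x1,20): cv2.putText(i,str(x),((x-x0)*s,10),0,.35,(0,255,255));cv2.line(i,((x-x0)*s,12),((x-x0)*s,20),(0,255,255))
    for y in range(y0-y0%20+20,y1,20): cv2.putText(i,str(y),(0,(y-y0)*s),0,.35,(0,255,255));cv2.line(i,(24,(y-y0)*s),(32,(y-y0)*s),(0,255,255))
    cv2.imwrite(name,i)
E
python3 - <<'E'
from h import *
c=bot.read_camera("top");crop(c["frame"],228,180,378,292,5,"pics/topc.png")
c=bot.read_camera("side");crop(c["frame"],245,160,395,295,4,"pics/sidec.png")
E
```

```text
(no output)
```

View pics/topc.png

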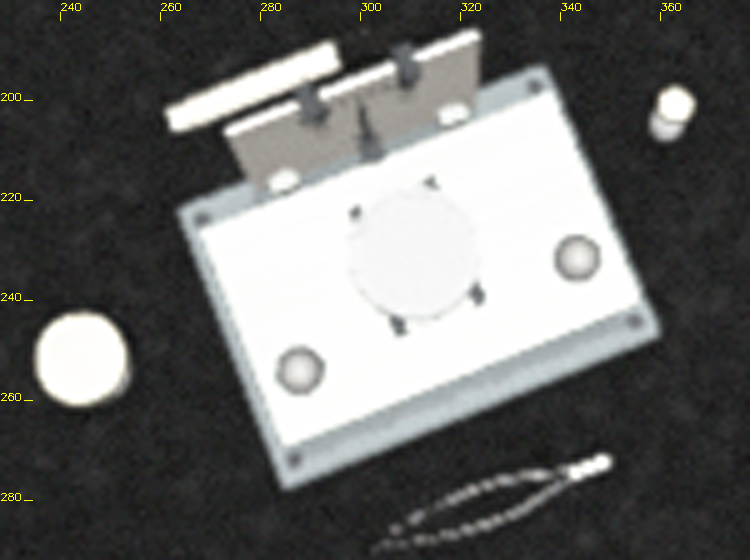

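View pics/sidec.png

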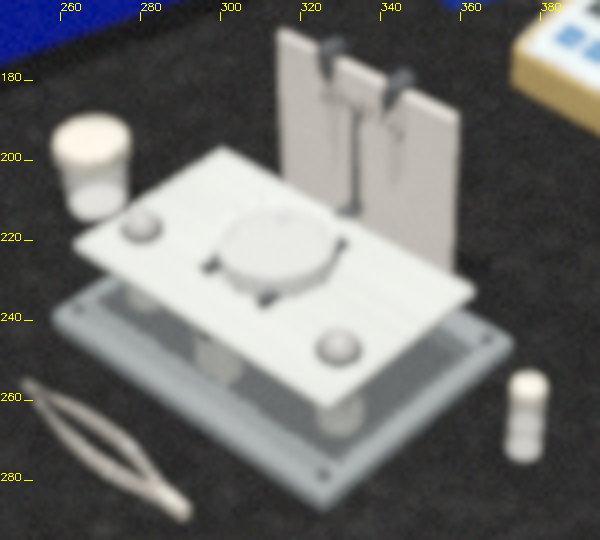

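The top crop shows pads at about (287.5,254) and (343,231.5), tabs at about (290,201) and (309,193), and the pointer at about (300,203). In the side crop the pads are at about (280,217) and (329.5,247), with tabs near (327,175) and (342,183). Next I'll get the stage pose and a dial-plane rectification to measure the angles.

```bash
cat >> h.py <<'E'
def balls(c,guess,r=9):
    out=[]
    for u,v in guess:
        g=cv2.cvtColor(c["frame"],cv2.COLOR_BGR2GRAY)[v-r:v+r+1,u-r:u+r+1].astype(float)
        w=np.clip(np.percentile(g,75)-8-g,0,25); y,x=np.mgrid[v-r:v+r+1,u-r:u+r+1]
        out.append(((w*x).sum()/w.sum(),(w*y).sum()/w.sum()))
    return out
def rect(c,P,ez,x,s=0.25):
    # stage-plane x: columns y from +70 to -70 mm, rows z 150..80 mm
    ys=np.arange(60,-60,-s);zs=np.arange(145,85,-s);Y,Z=np.meshgrid(ys,zs)
    X=P+(np.c_[np.full(Y.size,x),Y.ravel(),Z.ravel()]/1000)@ez.T
    m=proj(c,X).astype(np.float32).reshape(*Y.shape,2)
    return cv2.remap(c["frame"],m[...,0],m[...,1],cv2.INTER_CUBIC)
def stage(L,R):
    ey=(L-R);ey[2]=0;ey/=np.linalg.norm(ey);ex=np.array([ey[1],-ey[0],0]);E=np.c_[ex,ey,[0,0,1]]
    P=(L+R)/2+ex*.03;P[2]=0;return P,E
E
python3 - <<'E'
from h import *
t=bot.read_camera("top");s=bot.read_camera("side")
bt=balls(t,[(288,254),(343,231)],6);bs=balls(s,[(280,217),(329,247)],6);print(bt,bs)
for a,b in zip(bt,bs): print(onz(t,*a,.06),onz(s,*b,.06),tri(t,a,s,b))
L,R=[(onz(t,*a,.06)+onz(s,*b,.06))/2 for a,b in zip(bt,bs)]
print(np.linalg.norm(L-R));P,E=stage(L,R);print(P,np.degrees(np.arctan2(E[1,0],E[0,0])))
np.savez("st",P=P,E=E,L=L,R=R)
for n,c in(("t",t),("s",s)):
    for z in (58,):
        print(n,[proj(c,P+E@(np.array(q)/1000))[0].round(1) for q in [(55,90,58),(55,-90,58),(-55,-90,58),(-55,90,58),(67,60,140),(67,-60,140)]])
ims=[rect(c,P,E,64) for c in (t,s)]
cv2.imwrite("pics/rect.png",np.vstack(ims))
E
```

```text
[(np.float64(287.50572994519183), np.float64(253.68161434977577)), (np.float64(342.89740932642485), np.float64(231.35699481865285))] [(np.float64(279.32105263157894), np.float64(216.1866028708134)), (np.float64(329.3039309683605), np.float64(247.51102588686481))]
[0.47907891 0.10832233 0.06      ] [0.48090725 0.11050583 0.06      ] (array([0.47926152, 0.10800491, 0.06232044]), np.float64(0.0009218026709062624))
[ 0.5138068  -0.02683405  0.06      ] [ 0.51548863 -0.02857804  0.06      ] (array([ 0.51498311, -0.02738279,  0.05896555]), np.float64(0.0022154377715893907))
0.14143150653317677
[0.52640588 0.04820485 0.        ] 14.18347024083032
t [array([266.7, 223.1]), array([336.9, 195.7]), array([354.8, 237.8]), array([283.1, 266.6]), array([272.8, 206.3]), array([324. , 186.5])]
s [array([301.3, 195.9]), array([363.9, 230.9]), array([327.4, 259.8]), array([264.4, 219.1]), array([313.4, 167.9]), array([357.5, 189.6])]
```

View pics/rect.png

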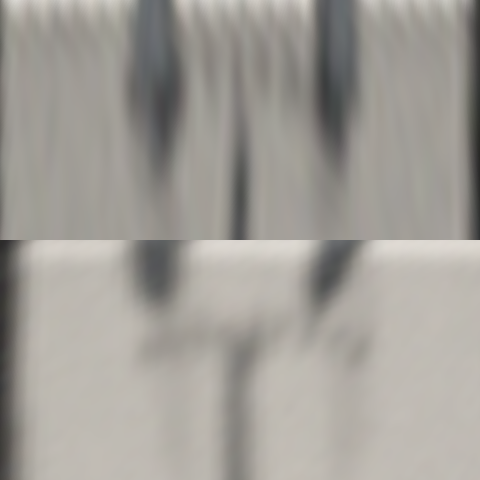

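Rows 0–240 are the top-camera rectification: pointer at column 238, left tab tip at about column 159, right tab tip at about column 334. The lower half is the side camera, with blurred tips at about columns 157 and 318. I'll put subpixel numbers on this with darkness centroids.

```bash
cat >> h.py <<'E'
def cen(im,row,c0,c1,h=4):
    g=im[row-h:row+h+1,c0:c1].mean(axis=(0,2));b=np.interp(np.arange(len(g)),[0,len(g)-1],[np.median(g[:12]),np.median(g[-12:])])
    w=np.clip(b-g-12,0,None);return (60-.25*(c0+(w*np.arange(len(g))).sum()/max(w.sum(),1e-6)),w.max(),(w>w.max()/2).sum()*.25)
E
python3 - <<'E'
from h import *
d=np.load("st.npz")
t=bot.read_camera("top");s=bot.read_camera("side")
# top-only and side-only poses, so that each camera is self-consistent
for n,c,g in(("top",t,[(288,254),(343,231)]),("side",s,[(280,217),(329,247)])):
    L,R=[onz(c,*b,.06) for b in balls(c,g,6)]
    P,E=stage(L,R);print(n,P.round(4),np.degrees(np.arctan2(E[1,0],E[0,0])).round(2))
    im=rect(c,P,E,60)
    cv2.imwrite(f"pics/r_{n}.png",im)
    for row in range(4,236,12):
        g=im[row-4:row+5].mean(axis=(0,2))
        f=lambda v:"y%6.1f d%3d w%4.1f"%v
        print("z%.0f"%(145-.25*row),"L",f(cen(im,row,110,212)),"P",f(cen(im,row,205,275)),"R",f(cen(im,row,275,390)))
E
```

```text
top [0.5255 0.0482 0.    ] 14.42
z144 L y  20.7 d 60 w12.2 P y   1.0 d  2 w 1.0 R y -22.4 d 72 w 9.0
z141 L y  20.7 d 69 w11.8 P y   0.8 d  7 w 1.5 R y -22.3 d 74 w 8.8
z138 L y  20.6 d 73 w10.8 P y   0.6 d 14 w 2.2 R y -22.2 d 73 w 8.5
z135 L y  20.5 d 71 w 7.0 P y   0.3 d 22 w 2.8 R y -22.2 d 69 w 8.0
z132 L y  20.3 d 65 w 6.2 P y   0.2 d 29 w 3.0 R y -22.1 d 64 w 7.2
z129 L y  20.1 d 54 w 6.0 P y   0.2 d 38 w 3.5 R y -22.2 d 53 w 7.0
z126 L y  20.1 d 43 w 5.8 P y   0.3 d 48 w 3.8 R y -22.3 d 39 w 6.2
z123 L y  20.1 d 35 w 5.0 P y   0.3 d 56 w 3.8 R y -22.3 d 28 w 5.5
z120 L y  20.1 d 25 w 5.2 P y   0.4 d 62 w 4.0 R y -22.0 d 17 w 6.5
z117 L y  20.0 d 16 w 5.0 P y   0.4 d 66 w 3.8 R y -21.5 d 12 w 6.0
z114 L y  19.7 d 11 w 4.0 P y   0.5 d 66 w 3.8 R y -21.1 d  9 w 5.2
z111 L y  19.2 d  7 w 3.2 P y   0.6 d 63 w 4.0 R y -20.7 d  5 w 5.2
z108 L y  19.1 d  3 w 3.0 P y   0.7 d 63 w 3.8 R y -20.4 d  3 w 3.0
z105 L y  19.7 d  3 w 2.8 P y   0.8 d 65 w 4.0 R y  -8.8 d  0 w 0.0
z102 L y  20.0 d  2 w 1.5 P y   0.7 d 66 w 4.2 R y  -8.8 d  0 w 0.0
z99 L y  32.5 d  0 w 0.0 P y   0.6 d 66 w 4.2 R
[... 976 characters left out ...]
 5.2 R y -30.5 d  8 w 3.8
z114 L y  32.5 d  0 w 0.0 P y  -1.7 d 36 w 5.2 R y -29.5 d  3 w 2.8
z111 L y  32.5 d  0 w 0.0 P y  -1.4 d 35 w 5.5 R y  -8.8 d  0 w 0.0
z108 L y  32.5 d  0 w 0.0 P y  -1.2 d 35 w 5.5 R y  -8.8 d  0 w 0.0
z105 L y  32.5 d  0 w 0.0 P y  -1.1 d 33 w 5.5 R y  -8.8 d  0 w 0.0
z102 L y  32.5 d  0 w 0.0 P y  -1.3 d 34 w 5.2 R y  -8.8 d  0 w 0.0
z99 L y  32.5 d  0 w 0.0 P y  -1.2 d 34 w 5.5 R y  -8.8 d  0 w 0.0
z96 L y  32.5 d  0 w 0.0 P y  -1.2 d 35 w 5.5 R y  -8.8 d  0 w 0.0
z93 L y  32.5 d  0 w 0.0 P y  -1.2 d 35 w 5.5 R y  -8.8 d  0 w 0.0
z90 L y  32.5 d  0 w 0.0 P y  -1.2 d 35 w 5.5 R y  -8.8 d  0 w 0.0
z87 L y  32.5 d  0 w 0.0 P y  -1.3 d 36 w 6.0 R y  -8.8 d  0 w 0.0
```

The top view gives index offsets of about y = +20 mm (left) and -22 mm (right), so roughly -0.25 and +0.28 rad. I'll refine those by comparing pointer and tab while pressing. Now moving above the left pad with the fingers shut.

Call:
drive_tool --deltas '[{"hand": 0, "offset": [2.4, -6, 2], "angular": [0, 0, 0]}, {"hand": 0, "offset": [4.8, -12.2, 2], "angular": [0, 0, 0]}, {"hand": 0, "offset": [7.2, -18, 2], "angular": [0, 0, 0]}, {"hand": 0, "offset": [9.6, -24, 2], "angular": [0, 0, 0]}, {"hand": 0, "offset": [12, -30, 2], "angular": [0, 0, 0]}, {"hand": 0, "offset": [14.4, -37, 2], "angular": [0, 0, 0]}, {"hand": 0, "offset": [16.8, -43.5, 2], "angular": [0, 0, 0]}, {"hand": 0, "offset": [19.1, -50, 2], "angular": [0, 0, 0]}]' --force 40

```text
time: 1.4
tool_pos: [0.4679, 0.1439, 0.2242]
tcp_rot: [0.689, 3.064, 0.001]
wrist_force: [0.5, 0.6, -0.1]
width: 0.001
```

Call:
drive_tool --deltas '[{"hand": 0, "offset": [0, 0, -2], "angular": [0, 0, 0]}, {"hand": 0, "offset": [0, 0, -6], "angular": [0, 0, 0]}, {"hand": 0, "offset": [0, 0, -10], "angular": [0, 0, 0]}, {"hand": 0, "offset": [0, 0, -12], "angular": [0, 0, 0]}, {"hand": 0, "offset": [0, 0, -12], "angular": [0, 0, 0]}, {"hand": 0, "offset": [0, 0, -12], "angular": [0, 0, 0]}]'

```text
time: 2.15
tool_pos: [0.4683, 0.1461, 0.1048]
tcp_rot: [0.689, 3.063, 0.001]
wrist_force: [-0.7, 0.7, -0.9]
width: -0.001
```

Call:
drive_tool --deltas '[{"hand": 0, "offset": [0.6, -1.9, 0], "angular": [0, 0, 0]}, {"hand": 0, "offset": [1.2, -3.7, -0.5], "angular": [0, 0, 0]}, {"hand": 0, "offset": [1.2, -3.7, -1], "angular": [0, 0, 0]}, {"hand": 0, "offset": [1.2, -3.7, -1], "angular": [0, 0, 0]}]'

```text
time: 2.65
tool_pos: [0.4796, 0.1092, 0.0942]
tcp_rot: [0.69, 3.064, 0.001]
wrist_force: [-0.1, 0.0, 0.7]
width: 0.001
```

```bash
python3 - <<'E'
from h import *
t=bot.read_camera("top");s=bot.read_camera("side");print(bot.read_state()["tool_pos"],bot.read_state()["wrist_force"])
S=4
a=cv2.resize(t["frame"][175:275,250:350],None,fx=S,fy=S,interpolation=2);b=cv2.resize(s["frame"][155:255,260:360],None,fx=S,fy=S,interpolation=2)
cv2.imwrite("pics/l1.png",np.hstack([a,b]))
E
```

```text
[0.47955232 0.10939938 0.09416963] [ 0.60877564  0.98103235 -0.13719428]
```

View pics/l1.png

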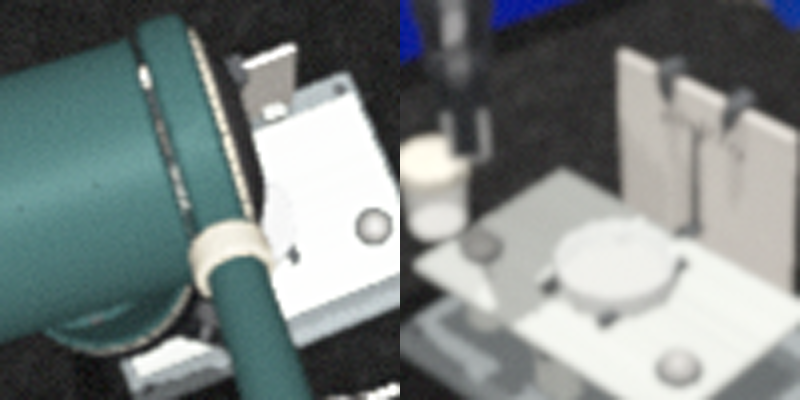

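The side view is clear: fingertip hanging over the left pad, pointer top at about (335,187), tabs at about (328,173) and (345,181). The arm hides the dial from the top camera. Pressing part way now.

Call:
drive_tool --deltas '[{"hand": 0, "offset": [0, 0, -1], "angular": [0, 0, 0]}, {"hand": 0, "offset": [0, 0, -2], "angular": [0, 0, 0]}, {"hand": 0, "offset": [0, 0, -2.5], "angular": [0, 0, 0]}, {"hand": 0, "offset": [0, 0, -3], "angular": [0, 0, 0]}, {"hand": 0, "offset": [0, 0, -3.45], "angular": [0, 0, 0]}, {"hand": 0, "offset": [0, 0, -3.45], "angular": [0, 0, 0]}, {"hand": 0, "offset": [0, 0, -3.45], "angular": [0, 0, 0]}]'

```text
time: 3.62
tool_pos: [0.4796, 0.1088, 0.0594]
tcp_rot: [0.69, 3.065, 0.0]
wrist_force: [0.1, -0.8, -0.7]
width: 0.002
```

```bash
cat >> h.py <<'E'
def look(n,view=True):
    d=np.load("st.npz");ss=[];fs=[]
    for i in range(4):
        s=bot.read_camera("side");fs.append(s["frame"].astype(float));ss.append(bot.read_state())
    f=np.mean(fs,0).astype(np.uint8);s["frame"]=f
    print("z",np.mean([q["tool_pos"] for q in ss],0).round(4),"F",np.mean([q["wrist_force"] for q in ss],0).round(2),"t",ss[-1]["time"])
    np.savez(n,f=f)
    im=rect(s,d["P"],d["E"],61.5);cv2.imwrite(f"pics/{n}.png",np.hstack([cv2.resize(f[165:225,308:368],None,fx=6,fy=6,interpolation=2),cv2.resize(im,None,fx=.9,fy=1.5)]) )
    for row in range(76,236,8):
        g=im[row-4:row+5].mean(axis=(0,2))
        k=np.arange(60,420); w=np.clip(np.median(g[60:420])-g[k]-14,0,None)
        print("z%.0f"%(145-.25*row), "y%.2f d%d"%(60-.25*(k*w).sum()/max(w.sum(),1e-6),w.max()),end="; ")
E
python3 -c "
from h import *
look('l2')"
```

```text
z [0.4797 0.1088 0.0595] F [ 0.14 -0.26 -0.05] t 3.825
z126 y-20.24 d2; z124 y-5.15 d6; z122 y-3.39 d16; z120 y-3.14 d27; z118 y-4.22 d36; z116 y-3.45 d40; z114 y-1.86 d39; z112 y-1.49 d38; z110 y-1.34 d36; z108 y-1.28 d36; z106 y-1.22 d38; z104 y-1.22 d38; z102 y-1.33 d38; z100 y-1.36 d39; z98 y-1.35 d40; z96 y-1.35 d41; z94 y-1.30 d41; z92 y-1.29 d41; z90 y-1.35 d42; z88 y-1.44 d43;
```

View pics/l2.png

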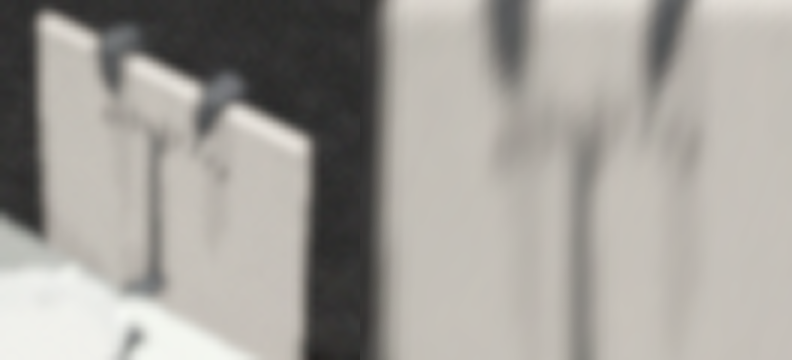

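The pointer is still upright at z 59.5 mm and no force shows, so there is no contact where I expected it. I'll check the fingertip's real position.

```bash
python3 -c "
from h import *
s=bot.read_camera('side');t=bot.read_camera('top');p=bot.read_state()['tool_pos']
print(proj(s,p),proj(t,p),bot.read_state())
a=cv2.resize(s['frame'][170:245,245:320],None,fx=5,fy=5,interpolation=2);b=cv2.resize(t['frame'][215:290,250:325],None,fx=5,fy=5,interpolation=2)
cv2.imwrite('pics/l3.png',np.hstack([a,b]))"
```

```text
[[279.15399822 217.04057201]] [[287.2766589  253.53091861]] {'time': 3.925, 'q': array([ 1.72541346e-01,  5.78683583e-02,  2.12884588e+00, -1.50481566e-06,
        9.54431222e-01, -9.55453137e-01]), 'joint_vel': array([ 0.00240965,  0.00017056,  0.00076849,  0.00087516, -0.00062422,
        0.00020801]), 'joint_torque': array([-1.81297182e-03, -3.46277940e+01, -3.13687456e+01, -2.65780545e-04,
       -2.43433955e-03, -2.49924761e-05]), 'tool_pos': array([0.47956081, 0.10884991, 0.05940198]), 'tcp_rot': array([6.89790835e-01, 3.06450576e+00, 2.67805364e-04]), 'wrist_force': array([ 0.20539683, -0.63224312, -0.45871557]), 'torque': array([-0.00470594,  0.00488607,  0.02557374]), 'width': -0.0009360056859520811}
```

View pics/l3.png

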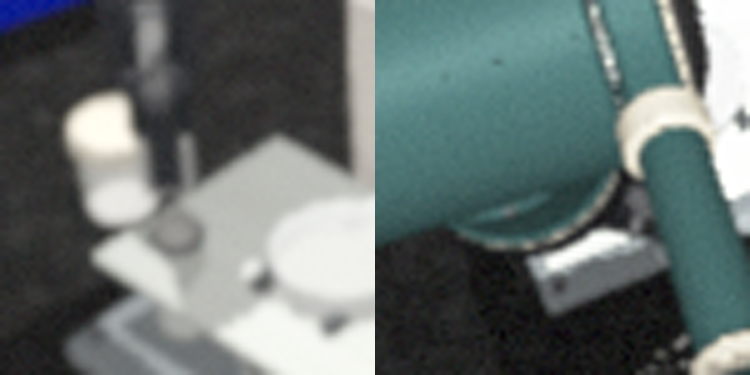

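The crop shows the finger's lower end at about (281,208), while the TCP projects to (279,217). The left pad at (280,216) is not hidden. I'll use a difference mask against the first picture, at this pose and at the start pose.

```bash
python3 - <<'E'
from h import *
s=bot.read_camera('side');a=cv2.imread('pics/side0.png').astype(int)
d=np.abs(s['frame'].astype(int)-a).sum(2)
g=s['frame'].sum(2)//3
print("diff/10, rows 190-224 cols 262-298")
for v in range(190,226): print(v,' '.join('%2d'%(min(d[v,u]//10,99)) for u in range(262,299)))
print(proj(s,[.2889,.6092,.2023]),proj(s,[.4796,.1088,.08]),proj(s,[.4796,.1088,.0725]))
i=cv2.imread('pics/side0.png')[40:110,70:140].sum(2)//3
for v in range(0,70,2): print(v+40,' '.join('%3d'%i[v,u] for u in range(0,70,3)))
E
```

```text
diff/10, rows 190-224 cols 262-298
190  1  1  1  1  1  1  0  9 23 38 43 35 24 11  0  8  6  4  1  1  0  1  1  1  0  1  1  0  1  1  0  0  1  0  1  1  1
191  1  1  1  1  1  1  0  7 22 42 52 49 42 31 15  1  3  0  2  1  1  2  2  0  0  1  1  0  0  1  1  0  1  0  0  1  2
192  2  2  2  1  1  1  0  4 18 39 55 56 51 44 30 12  1  0  4  2  1  3  0  0  0  1  0  1  0  0  0  2  0  0  0  1  1
193  1  1  1  1  1  1  1  3 15 36 55 58 57 51 42 20  5  1  4  1  1  0  0  0  0  0  0  0  0  0  0  2  1  1  1  1  0
194  1  1  1  1  1  1  1  2 14 35 53 60 58 55 45 25  8  3  3  1  2  0  0  0  0  1  0  0  1  0  0  0  0  1  0  1  1
195  1  1  1  1  1  1  1  2 13 32 51 59 57 53 42 25  9  1  2  1  0  1  0  0  2  0  0  1  1  0  1  1  0  0  0  0  0
196  1  1  1  1  1  1  1  0  9 25 44 52 51 48 38 23  8  1  0  4  7  4  1  0  0  1  0  0  1  1  1  1  1  0  0  0  1
197  1  1  1  1  1  1  1  0  4 15 31 39 42 41 31 19  5  1  6 16 17 11  2  1  0  0  0  0  0  1  0  0  1  1  1  4  8
198  1  1  1  1  1  1  1  1  1  7 17 23 27 30 26 16  4  1 10 22 23 16  5  2  0  0  0  1  1  1  1  1  0  2  7 10 12
199  1  1  1  2  1  2  1  1  0
[... 5934 characters left out ...]
44
96 168 169 170 168 169 168 172 144  45  42  43  50  50  43  46  48  44  43  43  47  47  42  43  45
98 167 168 168 169 169 169 175 153  51  45  47  49  47  52  45  50  47  45  45  40  47  46  46  47
100 169 169 168 168 168 170 185 164  76  49  47  47  51  45  47  43  43  46  45  40  45  49  42  43
102 169 168 169 169 169 168 185 174 116  49  49  47  48  44  45  44  46  45  43  46  53  48  44  45
104 169 168 170 169 168 169 177 181 138  53  47  48  49  49  51  40  40  43  48  48  46  44  50  48
106 169 171 168 169 170 169 169 169 151  62  50  48  45  46  45  45  48  44  49  46  45  48  48  48
108 169 170 169 170 169 169 168 169 160 106  49  47  46  40  45  45  50  45  45  46  42  43  45  46
```

The finger's lower end lies on the TCP column (about 279) but near row 207.5. That matches a tip about 2 cm above the reported TCP, so contact should come lower. I'll go down slowly, watching force and pointer.

Call:
drive_tool --deltas '[{"hand": 0, "offset": [0, 0, -0.2], "angular": [0, 0, 0]}, {"hand": 0, "offset": [0, 0, -0.4], "angular": [0, 0, 0]}, {"hand": 0, "offset": [0, 0, -0.6], "angular": [0, 0, 0]}, {"hand": 0, "offset": [0, 0, -0.8], "angular": [0, 0, 0]}, {"hand": 0, "offset": [0, 0, -0.8], "angular": [0, 0, 0]}]'

```text
time: 4.6
tool_pos: [0.4791, 0.1088, 0.0509]
tcp_rot: [-0.69, -3.064, 0.0]
wrist_force: [-0.2, 0.4, -0.3]
width: -0.001
```

```bash
python3 -c "
from h import *
look('l4')
s=bot.read_camera('side');g=s['frame'].astype(int).sum(2)//3
print()
for v in range(200,226,2): print(v,' '.join('%3d'%g[v,u] for u in range(266,296)))
"
```

```text
z [0.4794 0.1088 0.0512] F [-0.07  0.23  0.28] t 4.8
z126 y-20.15 d1; z124 y-5.25 d5; z122 y-3.52 d16; z120 y-2.87 d28; z118 y-4.17 d36; z116 y-3.57 d40; z114 y-1.84 d39; z112 y-1.45 d37; z110 y-1.29 d37; z108 y-1.25 d37; z106 y-1.22 d37; z104 y-1.23 d37; z102 y-1.31 d38; z100 y-1.36 d39; z98 y-1.35 d40; z96 y-1.31 d41; z94 y-1.31 d40; z92 y-1.34 d41; z90 y-1.38 d43; z88 y-1.47 d43; 
200 222 221 214 206 187 147 107  85  69  53  49  48  45  50  61  80  90  77  55  49  47  49  51  54  52  57  73  86 106 129
202 183 182 182 179 176 168 158 141 113  75  51  47  47  49  74 108 123 107  75  56  50  52  55  67  85 116 142 163 174 182
204 181 183 184 186 190 186 176 155 124  86  59  50  48  50  72 105 124 116  86  64  68  83 116 143 162 172 180 184 184 186
206 202 209 213 215 216 214 203 177 140  98  62  48  44  52  63 100 127 128 112 121 141 160 172 181 183 184 184 186 185 186
208 228 230 231 231 231 229 220 194 157 110  70  52  48  53  62  92 131 148 160 172 180 183 182 183 184 185 185 185 185 185
210 232 232 232 231 231 229 223 203 171 127  94  85  88  94  98 110 137 159 176 184 185 185 1
[... 198 characters left out ...]
 141 141 145 146 146 141 141 138 140 155 173 183 186 187 188 187 187 188 187 185
216  67  84 115 147 171 171 163 155 146 133 133 142 147 152 152 150 146 136 126 131 162 180 186 188 187 187 187 187 187 188
218 148 180 202 215 220 215 196 174 151 135 124 132 138 146 144 144 130 122 120 143 173 185 189 190 189 188 188 188 189 187
220 212 221 227 227 227 227 220 211 200 181 158 140 127 123 124 124 127 131 146 161 179 186 188 190 191 189 189 188 189 189
222 201 214 220 225 227 227 227 228 225 220 210 197 177 162 157 156 157 158 161 166 176 182 184 188 189 190 190 195 199 204
224 118 152 180 200 214 222 225 226 228 228 226 218 199 174 164 161 162 161 166 175 180 185 187 186 187 187 196 211 220 211
```

Still no contact; the finger end is now at about row 210 and the pad top at about row 213. Going 8 mm lower.

Call:
drive_tool --deltas '[{"hand": 0, "offset": [0, 0, -0.2], "angular": [0, 0, 0]}, {"hand": 0, "offset": [0, 0, -0.4], "angular": [0, 0, 0]}, {"hand": 0, "offset": [0, 0, -0.6], "angular": [0, 0, 0]}, {"hand": 0, "offset": [0, 0, -0.8], "angular": [0, 0, 0]}, {"hand": 0, "offset": [0, 0, -0.8], "angular": [0, 0, 0]}]'

```text
time: 5.48
tool_pos: [0.4792, 0.1088, 0.0429]
tcp_rot: [-0.69, -3.064, 0.0]
wrist_force: [0.3, -0.3, 0.6]
width: -0.004
```

```bash
python3 -c "
from h import *
look('l5')
s=bot.read_camera('side');g=s['frame'].astype(int).sum(2)//3
print()
for v in range(204,226,2): print(v,' '.join('%3d'%g[v,u] for u in range(266,296)))
"
```

```text
z [0.4794 0.1088 0.0432] F [-0.55 -0.08 -0.18] t 5.675
z126 y-20.15 d1; z124 y-5.17 d6; z122 y-3.47 d16; z120 y-2.50 d28; z118 y-3.79 d36; z116 y-3.40 d39; z114 y-1.87 d39; z112 y-1.50 d38; z110 y-1.29 d37; z108 y-1.24 d36; z106 y-1.24 d37; z104 y-1.27 d38; z102 y-1.30 d38; z100 y-1.34 d39; z98 y-1.38 d40; z96 y-1.34 d42; z94 y-1.25 d42; z92 y-1.27 d41; z90 y-1.35 d41; z88 y-1.43 d43; 
204 182 184 184 187 184 169 142 116  93  69  54  48  48  49  65  91 106 100  77  60  67  86 114 144 159 173 181 185 187 187
206 202 210 213 216 217 213 201 174 138  96  59  45  45  52  62  99 124 128 113 120 144 158 172 179 183 185 185 185 185 187
208 228 230 230 231 230 229 220 195 156 112  66  49  48  47  61  93 131 148 161 173 181 182 184 184 185 184 184 185 184 185
210 231 231 232 232 231 229 222 201 166 119  76  54  49  51  57  88 127 153 171 183 184 185 186 185 185 184 184 185 184 187
212 225 228 228 228 226 224 215 193 163 124  86  63  59  59  65  86 116 147 165 177 183 186 186 186 187 186 186 186 186 186
214 173 181 182 181 176 170 160 151 147 135 122 120 122 125 128 129 135 135 139 154 169 181 185 185 187 188 187 189 188 188
216  68  88 109 135 151 151 152 154 146 131 136 142 148 152 152 150 146 137 125 131 154 172 183 186 186 186 187 189 187 189
218 148 182 202 212 214 206 188 170 152 130 123 129 140 145 144 142 133 121 117 134 158 175 185 188 189 189 190 188 188 188
220 212 222 226 227 228 226 220 208 190 172 154 138 126 124 126 124 125 132 144 157 170 182 188 190 190 190 190 190 188 189
222 201 215 222 225 227 227 228 226 223 218 210 197 177 160 157 155 157 159 163 164 168 175 181 186 190 190 191 195 199 198
224 119 154 180 201 214 221 225 226 227 227 224 210 187 169 160 161 163 163 162 166 175 181 186 187 186 188 197 212 220 210
```

The finger end has reached the pad's top row. Continuing in small steps.

Call:
drive_tool --deltas '[{"hand": 0, "offset": [0, 0, -0.15], "angular": [0, 0, 0]}, {"hand": 0, "offset": [0, 0, -0.3], "angular": [0, 0, 0]}, {"hand": 0, "offset": [0, 0, -0.45], "angular": [0, 0, 0]}, {"hand": 0, "offset": [0, 0, -0.6], "angular": [0, 0, 0]}, {"hand": 0, "offset": [0, 0, -0.6], "angular": [0, 0, 0]}]'

```text
time: 6.35
tool_pos: [0.4795, 0.1089, 0.0372]
tcp_rot: [0.69, 3.065, 0.0]
wrist_force: [-0.2, 0.4, 0.8]
width: -0.0
```

```bash
python3 -c "
from h import *
look('l6')
s=bot.read_camera('side');g=s['frame'].astype(int).sum(2)//3
print()
for v in range(204,228,2): print(v,' '.join('%3d'%g[v,u] for u in range(266,296)))
"
```

```text
z [0.4795 0.1089 0.0373] F [-0.3   1.53  1.1 ] t 6.55
z126 y-20.21 d1; z124 y3.39 d13; z122 y4.39 d25; z120 y3.99 d31; z118 y1.76 d31; z116 y2.63 d31; z114 y3.43 d34; z112 y3.23 d37; z110 y3.07 d37; z108 y2.84 d37; z106 y2.64 d38; z104 y2.41 d39; z102 y2.23 d40; z100 y2.13 d41; z98 y2.06 d42; z96 y1.99 d41; z94 y1.86 d39; z92 y1.68 d39; z90 y1.45 d39; z88 y1.22 d38; 
204 181 183 186 187 177 146  94  61  48  50  48  43  47  52  46  50  51  53  53  54  51  50  51  55  76 101 126 150 170 179
206 203 211 214 216 214 201 169 128  92  68  50  40  51  48  55  81 103 103  82  63  64  77 101 123 152 169 177 183 185 187
208 228 230 232 231 230 228 216 188 151 109  68  54  45  51  61  95 129 132 116 111 126 150 169 178 181 183 183 184 185 184
210 232 232 232 233 232 230 221 202 166 120  78  55  49  48  57  87 125 145 158 170 177 179 182 181 183 184 184 185 184 185
212 227 228 229 227 227 225 217 195 163 125  84  57  47  49  53  78 114 146 168 179 183 184 184 182 185 184 184 184 184 184
214 173 181 181 183 174 165 152 136 134 121  92  65  53  52  55  75 112 140 157 171 180 183 185 186 185 185 185 185 185 186
216  62  63  69  68  70  73  85 113 133 135 120 115 118 121 122 126 132 136 138 149 166 180 184 185 186 187 186 186 186 185
218  53  65  91 123 145 151 149 150 147 135 133 141 149 153 153 153 145 137 123 128 153 172 183 186 187 188 185 185 186 187
220 132 162 190 210 217 213 195 172 153 134 123 125 134 136 136 133 127 120 122 141 159 175 183 187 187 188 188 187 187 187
222 207 219 224 226 228 225 220 211 201 184 167 150 135 130 131 136 139 144 151 160 168 178 186 186 189 188 190 189 190 188
224 199 213 220 224 226 226 227 226 225 222 215 199 177 161 158 159 158 159 160 163 170 178 184 185 186 188 191 201 207 202
226 115 146 173 193 207 216 223 226 227 227 223 210 188 168 161 160 159 161 165 168 176 181 186 185 187 186 191 197 188 163
```

Contact: the pointer moved left by about 0.072 rad at z 37.3 mm, which puts touch-down at reported z of about 42.4 mm. Index estimates are about -0.23 and about +0.25. I'll press to about -0.20 and compare from the side.

Call:
drive_tool --deltas '[{"hand": 0, "offset": [0, 0, -0.25], "angular": [0, 0, 0]}, {"hand": 0, "offset": [0, 0, -0.5], "angular": [0, 0, 0]}, {"hand": 0, "offset": [0, 0, -0.7], "angular": [0, 0, 0]}, {"hand": 0, "offset": [0, 0, -0.85], "angular": [0, 0, 0]}, {"hand": 0, "offset": [0, 0, -0.9], "angular": [0, 0, 0]}, {"hand": 0, "offset": [0, 0, -0.9], "angular": [0, 0, 0]}]'

```text
time: 7.35
tool_pos: [0.4795, 0.109, 0.0283]
tcp_rot: [0.69, 3.065, 0.0]
wrist_force: [-0.6, 2.3, 4.5]
width: -0.001
```

```bash
python3 -c "
from h import *
look('l7')
a=np.load('l7.npz')['f'];b=np.load('l2.npz')['f']
f=lambda i:cv2.resize(i[168:206,316:354],None,fx=10,fy=10,interpolation=2)
cv2.imwrite('pics/l7b.png',np.hstack([f(b),f(a)]))
"
```

```text
z [0.4795 0.1089 0.0283] F [-0.31  2.81  3.58] t 7.55
z126 y-10.36 d2; z124 y11.82 d2; z122 y11.87 d10; z120 y8.43 d22; z118 y6.62 d34; z116 y7.73 d39; z114 y10.62 d41; z112 y11.37 d42; z110 y11.08 d43; z108 y10.82 d42; z106 y10.50 d40; z104 y10.10 d39; z102 y9.66 d38; z100 y9.17 d39; z98 y8.71 d43; z96 y8.40 d45; z94 y8.15 d44; z92 y7.72 d42; z90 y7.12 d41; z88 y6.43 d41;
```

View pics/l7b.png

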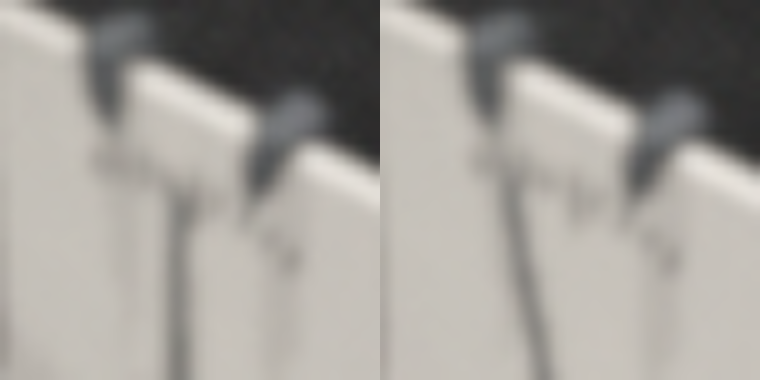

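Right panel (about -0.20 rad): the pointer line runs (545,375)→(510,185) and extends to x≈499 beside the left tab tip at (488,130), so it is just short of the index. Together with the top view this puts the left index at about -0.233. Going there and holding.

Call:
drive_tool --deltas '[{"hand": 0, "offset": [0, 0, -0.12], "angular": [0, 0, 0]}, {"hand": 0, "offset": [0, 0, -0.23], "angular": [0, 0, 0]}, {"hand": 0, "offset": [0, 0, -0.23], "angular": [0, 0, 0]}, {"hand": 0, "offset": [0, 0, -0.23], "angular": [0, 0, 0]}]'

```text
time: 8.05
tool_pos: [0.4795, 0.1089, 0.0259]
tcp_rot: [0.69, 3.065, 0.0]
wrist_force: [-0.6, 3.5, 4.1]
width: -0.003
```

```bash
python3 -c "
from h import *
look('l8')
a=np.load('l8.npz')['f']
cv2.imwrite('pics/l8b.png',cv2.resize(a[168:206,312:350],None,fx=14,fy=14,interpolation=2))
"
```

```text
z [0.4795 0.1088 0.0259] F [0.28 3.21 3.82] t 8.25
z126 y-20.17 d2; z124 y14.60 d0; z122 y14.74 d10; z120 y10.63 d22; z118 y8.68 d33; z116 y10.19 d41; z114 y12.61 d43; z112 y13.24 d42; z110 y12.92 d40; z108 y12.32 d38; z106 y11.63 d39; z104 y11.18 d43; z102 y10.93 d45; z100 y10.70 d44; z98 y10.39 d41; z96 y9.78 d39; z94 y9.00 d40; z92 y8.47 d43; z90 y8.15 d44; z88 y7.87 d43;
```

View pics/l8b.png

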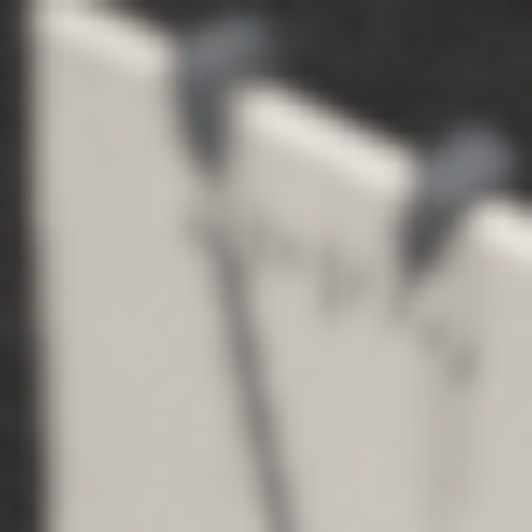

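The pointer runs (290,530)→(222,220) and meets the left tab tip at about (207,175), so it stands at the index. Finish the hold, then release.

Call:
drive_tool --deltas '[{"hand": 0, "offset": [0, 0, 0], "angular": [0, 0, 0]}, {"hand": 0, "offset": [0, 0, 0], "angular": [0, 0, 0]}, {"hand": 0, "offset": [0, 0, 0], "angular": [0, 0, 0]}, {"hand": 0, "offset": [0, 0, 0], "angular": [0, 0, 0]}, {"hand": 0, "offset": [0, 0, 0], "angular": [0, 0, 0]}, {"hand": 0, "offset": [0, 0, 0], "angular": [0, 0, 0]}, {"hand": 0, "offset": [0, 0, 0.6], "angular": [0, 0, 0]}, {"hand": 0, "offset": [0, 0, 1.4], "angular": [0, 0, 0]}]'

```text
time: 9.25
tool_pos: [0.4784, 0.1081, 0.0396]
tcp_rot: [-0.689, -3.063, 0.003]
wrist_force: [0.8, -0.0, -0.5]
width: -0.001
```

Call:
drive_tool --deltas '[{"hand": 0, "offset": [0, 0, 1], "angular": [0, 0, 0]}, {"hand": 0, "offset": [0, 0, 3], "angular": [0, 0, 0]}, {"hand": 0, "offset": [0, 0, 4], "angular": [0, 0, 0]}, {"hand": 0, "offset": [0, 0, 4], "angular": [0, 0, 0]}, {"hand": 0, "offset": [0, 0, 4], "angular": [0, 0, 0]}, {"hand": 0, "offset": [0, 0, 4], "angular": [0, 0, 0]}]'

```text
time: 10.0
tool_pos: [0.4786, 0.1087, 0.079]
tcp_rot: [-0.689, -3.063, 0.001]
wrist_force: [0.1, -0.0, -0.2]
width: 0.003
```

```bash
python3 -c "
from h import *
look('l9')
s=bot.read_camera('side');a=cv2.imread('pics/side0.png')
for n,f in(('0',a),('n',s['frame'])):
    print(n,balls(dict(s,frame=f),[(329,247)],6))
d=np.abs(s['frame'].astype(int)-a).sum(2)
print('right-corner diff',d[235:290,310:380].max())
"
```

```text
z [0.4789 0.1087 0.0793] F [-0.01 -0.01  0.1 ] t 10.2
z126 y-20.26 d1; z124 y-5.04 d5; z122 y-3.52 d16; z120 y-2.73 d28; z118 y-3.95 d37; z116 y-3.91 d40; z114 y-1.98 d39; z112 y-1.49 d37; z110 y-1.28 d36; z108 y-1.22 d36; z106 y-1.18 d37; z104 y-1.21 d37; z102 y-1.31 d39; z100 y-1.34 d40; z98 y-1.30 d40; z96 y-1.28 d40; z94 y-1.26 d41; z92 y-1.23 d41; z90 y-1.23 d42; z88 y-1.25 d43; 0 [(np.float64(329.2952853598015), np.float64(247.551364764268))]
n [(np.float64(329.32519920318725), np.float64(247.57370517928288))]
right-corner diff 37
```

The pointer is back at zero (y -1.30, the same as at rest) and the stage has not shifted. On to the right pad.

Call:
drive_tool --deltas '[{"hand": 0, "offset": [0.9, -3.4, 1], "angular": [0, 0, 0]}, {"hand": 0, "offset": [1.8, -6.8, 1], "angular": [0, 0, 0]}, {"hand": 0, "offset": [2.7, -10.2, 1], "angular": [0, 0, 0]}, {"hand": 0, "offset": [3.55, -13.65, 1], "angular": [0, 0, 0]}, {"hand": 0, "offset": [3.55, -13.65, 0], "angular": [0, 0, 0]}, {"hand": 0, "offset": [3.55, -13.65, -2], "angular": [0, 0, 0]}, {"hand": 0, "offset": [3.55, -13.65, -2.5], "angular": [0, 0, 0]}, {"hand": 0, "offset": [3.55, -13.65, -2.5], "angular": [0, 0, 0]}]'

```text
time: 11.25
tool_pos: [0.5141, -0.027, 0.0543]
tcp_rot: [-0.688, -3.064, 0.0]
wrist_force: [0.4, -0.6, 0.2]
width: -0.002
```

```bash
python3 -c "
from h import *
look('r1')
s=bot.read_camera('side');t=bot.read_camera('top')
a=cv2.resize(s['frame'][160:260,285:385],None,fx=4,fy=4,interpolation=2);b=cv2.resize(t['frame'][175:275,260:360],None,fx=4,fy=4,interpolation=2)
cv2.imwrite('pics/r1b.png',np.hstack([a,b]))"
```

```text
z [ 0.5153 -0.0273  0.0554] F [ 0.1  -0.13 -0.09] t 11.45
z126 y60.00 d0; z124 y60.00 d0; z122 y60.00 d0; z120 y60.00 d0; z118 y60.00 d0; z116 y60.00 d0; z114 y60.00 d0; z112 y60.00 d0; z110 y60.00 d0; z108 y60.00 d0; z106 y60.00 d0; z104 y60.00 d0; z102 y60.00 d0; z100 y60.00 d0; z98 y60.00 d0; z96 y60.00 d0; z94 y60.00 d0; z92 y60.00 d0; z90 y60.00 d0; z88 y60.00 d0;
```

View pics/r1b.png

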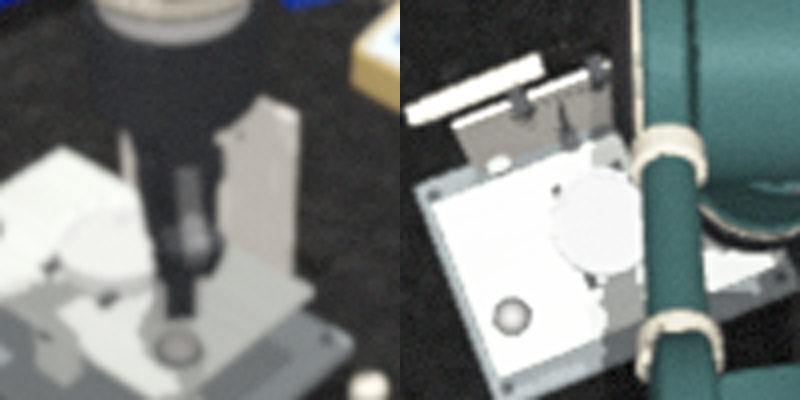

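In the side view the finger sits over the right pad and the gripper hides the dial. The top view now shows the dial clearly: tabs at (520,100) and (597,70), pointer at (565,115). I'll press to about +0.20 and measure with the top camera.

Call:
drive_tool --deltas '[{"hand": 0, "offset": [0, 0, -0.6], "angular": [0, 0, 0]}, {"hand": 0, "offset": [0, 0, -1.1], "angular": [0, 0, 0]}, {"hand": 0, "offset": [0, 0, -1.5], "angular": [0, 0, 0]}, {"hand": 0, "offset": [0, 0, -1.8], "angular": [0, 0, 0]}, {"hand": 0, "offset": [0, 0, -1.8], "angular": [0, 0, 0]}]'

```text
time: 12.18
tool_pos: [0.5149, -0.0279, 0.0367]
tcp_rot: [-0.69, -3.065, 0.0]
wrist_force: [-1.4, -1.0, 1.5]
width: -0.001
```

```bash
cat >> h.py <<'E'
def ltop(n):
    ss=[];fs=[]
    for i in range(4):
        t=bot.read_camera("top");fs.append(t["frame"].astype(float));ss.append(bot.read_state())
    t["frame"]=np.mean(fs,0).astype(np.uint8);np.savez(n,f=t["frame"])
    print("z",np.mean([q["tool_pos"] for q in ss],0).round(4),"F",np.mean([q["wrist_force"] for q in ss],0).round(2),"t",ss[-1]["time"])
    prof(t)
def prof(t):
    L,R=[np.array(q) for q in ([.47908,.10832,.06],[.51381,-.02683,.06])];P,E=stage(L,R)
    im=rect(t,P,E,61).astype(float).mean(2)
    for z in range(138,84,-4):
        r=int((145-z)/.25);g=im[r-4:r+5].mean(0);b=np.median(g[30:440]);w=np.clip(b-g-14,0,None)
        out=[];on=w>0;i=30
        while i<450:
            if on[i]:
                j=i
                while j<450 and on[j]: j+=1
                k=np.arange(i,j)
                if w[i:j].max()>8: out.append("%.1f(%d)"%(60-.25*(k*w[i:j]).sum()/w[i:j].sum(),w[i:j].max()))
                i=j
            i+=1
        print(z,out)
E
python3 -c "
from h import *
ltop('r2')
t=bot.read_camera('top');t['frame']=cv2.imread('pics/top0.png');print('rest');prof(t)"
```

```text
z [ 0.5149 -0.0278  0.037 ] F [-0.72 -1.34  1.07] t 12.375
138 ['20.0(48)', '-31.2(74)', '-51.3(16)']
134 ['20.0(56)', '-31.3(78)', '-51.3(20)']
130 ['20.0(57)', '-31.8(85)', '-51.2(26)']
126 ['19.9(49)', '-4.7(14)', '-32.7(90)', '-51.1(31)']
122 ['19.9(36)', '-4.8(27)', '-33.8(92)', '-51.1(33)']
118 ['20.0(26)', '-4.7(38)', '-34.8(93)', '-51.1(35)']
114 ['20.1(13)', '-4.5(50)', '-35.5(94)', '-51.1(38)']
110 ['-4.3(57)', '-35.9(94)', '-51.1(40)']
106 ['-4.1(63)', '-35.9(94)', '-51.1(42)']
102 ['-3.8(66)', '-36.0(94)', '-51.1(43)']
98 ['-3.5(65)', '-36.1(95)', '-51.1(44)']
94 ['-3.1(64)', '-36.1(96)', '-51.2(43)']
90 ['-2.8(63)', '-36.1(97)', '-51.3(43)']
86 ['-2.6(62)', '-36.1(97)', '-51.4(43)']
rest
138 ['20.2(59)', '-22.4(70)']
134 ['20.3(66)', '0.4(11)', '-22.3(71)']
130 ['20.3(65)', '0.2(22)', '-22.2(66)']
126 ['20.1(55)', '0.2(31)', '-22.4(55)']
122 ['19.9(39)', '0.2(43)', '-22.7(37)']
118 ['20.0(26)', '0.2(54)', '-23.0(21)']
114 ['20.1(14)', '0.3(62)']
110 ['0.3(63)']
106 ['0.5(61)']
102 ['0.6(62)']
98 ['0.6(65)']
94 ['0.5(64)']
90 ['0.4(60)']
86 ['0.2(56)']
```

Call:
drive_tool --deltas '[{"hand": 0, "offset": [0, 0, -0.25], "angular": [0, 0, 0]}, {"hand": 0, "offset": [0, 0, -0.5], "angular": [0, 0, 0]}, {"hand": 0, "offset": [0, 0, -0.7], "angular": [0, 0, 0]}, {"hand": 0, "offset": [0, 0, -0.87], "angular": [0, 0, 0]}, {"hand": 0, "offset": [0, 0, -0.87], "angular": [0, 0, 0]}]'

```text
time: 13.05
tool_pos: [0.5153, -0.0278, 0.0283]
tcp_rot: [0.69, 3.064, -0.0]
wrist_force: [0.5, -2.5, 2.5]
width: 0.002
```

```bash
python3 -c "
from h import *
ltop('r3')
s=bot.read_camera('side');print('ball',balls(s,[(331,252)],7))
d=np.load('r3.npz')['f'].astype(int).sum(2)//3
for v in range(184,216): print(v,' '.join('%3d'%d[v,u] for u in range(284,324)))
"
```

```text
z [ 0.5153 -0.0278  0.0284] F [ 0.95 -3.2   3.62] t 13.25
138 ['20.0(51)', '-31.0(75)', '-50.9(20)']
134 ['20.0(57)', '-31.1(79)', '-50.9(27)']
130 ['20.0(57)', '-31.7(85)', '-51.0(38)']
126 ['20.0(51)', '-12.5(24)', '-32.5(90)', '-51.1(41)']
122 ['19.9(34)', '-12.6(40)', '-33.8(91)', '-51.2(34)']
118 ['20.0(23)', '-30.7(93)', '-51.2(30)']
114 ['20.1(11)', '-30.1(93)', '-51.2(30)']
110 ['-11.4(66)', '-36.0(93)', '-51.2(30)']
106 ['-10.7(62)', '-36.1(92)', '-51.2(31)']
102 ['-9.8(65)', '-36.1(92)', '-51.2(34)']
98 ['-9.1(67)', '-36.2(93)', '-51.2(36)']
94 ['-8.2(64)', '-36.1(93)', '-51.2(38)']
90 ['-7.3(60)', '-36.0(94)', '-51.2(41)']
86 ['-6.5(64)', '-36.0(93)', '-51.2(42)']
ball [(np.float64(329.46693386773546), np.float64(250.68937875751504))]
184  38  42  36  35  34  33  34  36  32  33  37  33  32  30  35  35  35  37  36  33  37  34  45  43  39  38  38  37  34  39  46  46  51  87 205 201 124 100 110 114
185  41  39  40  37  34  32  34  35  33  35  36  32  35  33  32  36  46  43  34  36  40  41  38  40  41  38  37  40  37  41  43  46  51  89 209 213 137 103 111 114
186  38  38  42 
[... 4203 characters left out ...]
 170 111  55  40  49  88 173 205 210 218 227
212 154 156 153 154 152 156 153 154 154 155 159 163 162 165 167 169 182 187 173 172 196 235 252 254 235 199 194 195 194 190 152  83  41  50 101 167 199 212 218 228
213 170 176 169 158 154 155 157 158 160 163 164 167 164 174 201 221 236 251 250 245 246 250 252 252 233 195 191 194 194 194 166 110  57  59 138 180 201 211 222 231
214 222 229 217 178 158 160 164 166 167 166 174 197 213 226 247 254 253 253 252 252 251 251 250 251 234 196 191 191 191 186 175 146  87  72 139 181 205 222 235 241
215 248 248 246 210 160 165 163 167 191 210 225 247 254 253 252 252 251 251 251 250 250 250 250 251 232 195 187 185 178 153 129 132 107  96 148 190 224 240 243 239
```

At +0.20 the top view has the pointer tip at about (305.4,199) and the right tab tip at about (308.9,198). To read the right index better, I'll check the tab silhouette in the unshadowed first picture; the clock stands still meanwhile.

```bash
python3 -c "
import cv2
d=cv2.imread('pics/top0.png').astype(int).sum(2)//3
print('    ',' '.join('%3d'%u for u in range(284,318)))
for v in range(187,212): print(v,' ',' '.join('%3d'%d[v,u] for u in range(284,318)))
"
```

```text
284 285 286 287 288 289 290 291 292 293 294 295 296 297 298 299 300 301 302 303 304 305 306 307 308 309 310 311 312 313 314 315 316 317
187    35  40  46  44  42  34  29  36  44  48  51  47  35  51  44  42  43  47  40  38  41  39  38  34  38  32  28  29  26  27  32  53  72 100
188    36  45  48  38  38  37  44  76 121 152 126  72  44  39  41  41  40  40  39  35  43  39  41  38  59  67  48  34  35  54  97 163 198 223
189    37  40  44  46  60  78 130 178 231 252 215  97  38  40  37  39  39  38  41  37  36  44  59  76  97 101  82  81 108 166 222 255 255 255
190    43  47  75 126 157 191 237 253 255 255 241 135  45  33  39  35  34  26  36  52  43  35  67 103 109 108 123 184 223 252 255 254 230 181
191    79 132 180 235 252 254 255 255 255 255 249 155  51  29  39  36  29  23  22  19  36  55  67  97 106 113 168 246 255 239 193 166 155 151
192   190 238 253 255 255 255 255 255 255 255 255 211  80  33  31  25  19  30  41  58  94 164 158 111 103 105 114 142 165 167 156 153 156 158
193   254 255 255 255 255 255 255 254 253 250 241 180  82  31  20  39  55  85 132 177 221 255 244 146  99 107 10
[... 1885 characters left out ...]
 152 157 155 158 155 159 152 145 153 156 157 153 157 147 120  90  71  95 118 142 156 161 161 162 162 163 168 175 187 205 227 251 255
208   159 154 158 154 157 157 155 159 158 158 157 157 158 157 154 133 103  89 104 118 145 163 165 164 163 163 171 201 223 240 253 255 254 254
209   156 154 154 158 156 157 156 155 158 158 156 153 154 159 152 136 110 103 114 121 141 164 168 174 183 202 224 249 255 255 254 253 253 253
210   154 155 156 153 158 155 155 157 157 155 155 150 157 155 156 145 121 111 117 119 123 163 205 225 238 253 255 254 254 253 253 253 252 252
211   157 156 153 157 153 156 153 156 153 154 156 159 164 158 161 163 130 115 117 120 154 223 252 255 255 254 254 253 253 252 252 252 252 253
```

The estimates bracket the right index at 0.257 (side) to 0.278 (top). I'll press to about 0.262 and check against the tab in the top view.

Call:
drive_tool --deltas '[{"hand": 0, "offset": [0, 0, -0.2], "angular": [0, 0, 0]}, {"hand": 0, "offset": [0, 0, -0.35], "angular": [0, 0, 0]}, {"hand": 0, "offset": [0, 0, -0.45], "angular": [0, 0, 0]}, {"hand": 0, "offset": [0, 0, -0.45], "angular": [0, 0, 0]}]'

```text
time: 13.8
tool_pos: [0.5152, -0.0277, 0.0237]
tcp_rot: [0.69, 3.064, 0.0]
wrist_force: [2.0, -3.4, 4.3]
width: -0.001
```

```bash
python3 -c "
from h import *
ltop('r4')
f=np.load('r4.npz')['f']
a=cv2.resize(f[183:217,284:318],None,fx=12,fy=12,interpolation=2)
t=bot.read_camera('top');L,R=[np.array(q) for q in ([.47908,.10832,.06],[.51381,-.02683,.06])];P,E=stage(L,R)
t['frame']=f;im=rect(t,P,E,61)[:,160:400];im=cv2.resize(im,None,fx=1.5,fy=1.7)
cv2.imwrite('pics/r4b.png',np.hstack([a,im]))if a.shape[0]==im.shape[0] else (print(a.shape,im.shape),cv2.imwrite('pics/r4b.png',np.hstack([a,im])))
"
```

```text
z [ 0.5152 -0.0277  0.0238] F [ 1.63 -3.29  4.48] t 14.0
138 ['20.0(48)', '-31.0(73)', '-50.9(15)']
134 ['20.0(58)', '-30.8(80)', '-50.8(28)']
130 ['20.0(60)', '-31.0(87)', '-50.7(42)']
126 ['20.0(53)', '-31.3(92)', '-50.7(50)']
122 ['20.0(39)', '-31.2(94)', '-50.7(51)']
118 ['20.0(26)', '-30.7(94)', '-50.7(49)']
114 ['20.0(13)', '-30.0(94)', '-50.9(46)']
110 ['-15.7(61)', '-35.7(94)', '-51.0(41)']
106 ['-14.5(62)', '-35.9(94)', '-51.1(35)']
102 ['-13.2(60)', '-36.1(93)', '-51.2(30)']
98 ['-12.0(63)', '-36.2(93)', '-51.2(30)']
94 ['-11.0(61)', '-36.2(95)', '-51.2(33)']
90 ['-10.0(57)', '-36.1(96)', '-51.2(35)']
86 ['-9.1(58)', '-36.1(93)', '-51.2(35)']
```

View pics/r4b.png

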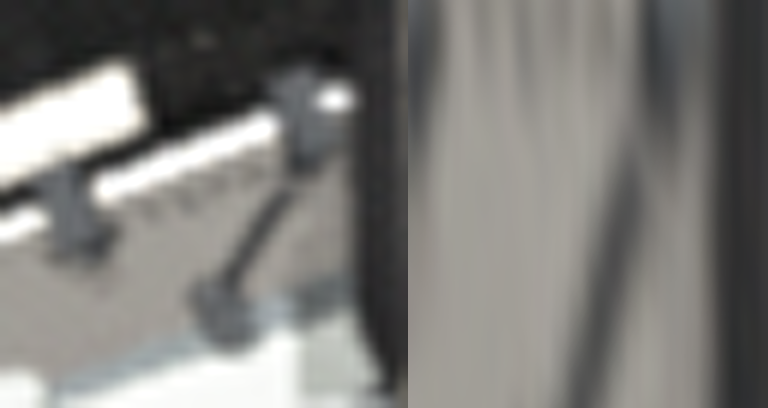

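In the left panel the pointer runs (228,285)→(288,190), and its extension meets the right tab's tip at about (303,170). Numerically it sits within about 0.01 rad of the index, between the two camera estimates. Finish the hold, then release and retreat upward.

Call:
drive_tool --deltas '[{"hand": 0, "offset": [0, 0, 0], "angular": [0, 0, 0]}, {"hand": 0, "offset": [0, 0, 0], "angular": [0, 0, 0]}, {"hand": 0, "offset": [0, 0, 0], "angular": [0, 0, 0]}, {"hand": 0, "offset": [0, 0, 0], "angular": [0, 0, 0]}, {"hand": 0, "offset": [0, 0, 0], "angular": [0, 0, 0]}, {"hand": 0, "offset": [0, 0, 0], "angular": [0, 0, 0]}, {"hand": 0, "offset": [0, 0, 0.6], "angular": [0, 0, 0]}, {"hand": 0, "offset": [0, 0, 1.4], "angular": [0, 0, 0]}]'

```text
time: 15.05
tool_pos: [0.5131, -0.0269, 0.0371]
tcp_rot: [-0.689, -3.061, -0.001]
wrist_force: [-0.6, -0.2, -0.3]
width: 0.001
```

Call:
drive_tool --deltas '[{"hand": 0, "offset": [0, 0, 1.5], "angular": [0, 0, 0]}, {"hand": 0, "offset": [0, 0, 5], "angular": [0, 0, 0]}, {"hand": 0, "offset": [0, 0, 9], "angular": [0, 0, 0]}, {"hand": 0, "offset": [0, 0, 14], "angular": [0, 0, 0]}, {"hand": 0, "offset": [-3, -5, 16], "angular": [0, 0, 0]}, {"hand": 0, "offset": [-5, -10, 16], "angular": [0, 0, 0]}, {"hand": 0, "offset": [-7, -15, 16], "angular": [0, 0, 0]}, {"hand": 0, "offset": [-7, -15, 16], "angular": [0, 0, 0]}]'

```text
time: 16.05
tool_pos: [0.4429, -0.18, 0.198]
tcp_rot: [-0.698, -3.062, 0.001]
wrist_force: [-0.4, -0.5, 0.5]
width: 0.005
```

```bash
python3 -c "
from h import *
ltop('e1')
t=bot.read_camera('top');a=cv2.imread('pics/top0.png');s=bot.read_camera('side')
print(bot.read_state()['joint_vel'].round(3))
print('balls',balls(t,[(288,254),(343,231)],6))
d=np.abs(t['frame'].astype(int)-a).sum(2)
for n,(x0,y0,x1,y1) in dict(stage=(262,185,362,280),dial=(270,185,326,220),pot=(232,240,256,264),vial=(355,195,370,210),twz=(300,268,352,292),marker=(258,185,296,208)).items(): print(n,(d[y0:y1,x0:x1]>90).sum())
look('e2')
"
```

```text
z [ 0.4443 -0.1773  0.1977] F [ 0.28 -0.06 -0.3 ] t 16.25
138 ['20.3(58)', '-22.5(70)']
134 ['20.3(65)', '0.4(11)', '-22.3(72)']
130 ['20.2(65)', '0.2(21)', '-22.3(68)']
126 ['20.0(55)', '0.2(29)', '-22.5(56)']
122 ['19.9(40)', '0.2(41)', '-22.8(39)']
118 ['20.0(27)', '0.2(52)', '-22.8(23)']
114 ['20.0(14)', '0.3(61)', '-22.1(9)']
110 ['0.3(63)']
106 ['0.4(62)']
102 ['0.6(62)']
98 ['0.5(63)']
94 ['0.4(62)']
90 ['0.3(61)']
86 ['0.1(59)']
[ 0.003  0.002  0.    -0.001 -0.001 -0.002]
balls [(np.float64(287.5049800796813), np.float64(253.6942231075697)), (np.float64(342.8966408268734), np.float64(231.35193798449612))]
stage 2
dial 2
pot 0
vial 0
twz 1
marker 0
z [ 0.4452 -0.1766  0.1976] F [ 0.01 -0.13 -0.06] t 16.55
z126 y-19.66 d19; z124 y-20.15 d19; z122 y-20.34 d22; z120 y-20.36 d24; z118 y-20.12 d25; z116 y-20.37 d28; z114 y-20.81 d30; z112 y-20.98 d31; z110 y-21.26 d32; z108 y-21.65 d31; z106 y-21.90 d31; z104 y-22.20 d29; z102 y-22.27 d29; z100 y-22.26 d29; z98 y-22.43 d28; z96 y-22.63 d27; z94 y-22.95 d28; z92 y-23.08 d36; z90 y-23.17 d47; z88 y-23.23 d54;
```

The pointer is back at the middle, the tabs and surroundings are unchanged, and the arm is clear. Handing in.

```bash
python3 -c "
from workcell import bot
print(bot.finish_job())"
```

```text
the job is handed in; nothing more can be done
None
```

I pressed the left pad and then the right pad with the shut fingertips. I held each with the pointer at its index and let it spring back to the middle. I then moved the arm clear and handed the job in at about 16.6 s.

| Side | Pointer held at | Hold time | Index estimate, side camera | Index estimate, top camera |
|---|---|---|---|---|
| Left | about -0.233 rad | about 1.2 s | about -0.235 | about -0.247 |
| Right | about +0.265 rad | about 1.2 s | about +0.257 | about +0.278 |

**Final checks:** the pointer is back at zero and both tabs read the same as at the start. The pads are within 0.02 pixels of where they were. The pot, vial, forceps and marker show no change in the top view, and the wrist force is about zero.

**What disagreed:**
- **Index positions:** the two cameras differ by 0.01 to 0.02 rad on each index. The left pointer could be up to about 0.015 rad short of its index. The right one could be anywhere from slightly short to slightly past.
- **Blocked views:** the arm hid the dial from the top camera during the left press. The gripper hid it from the side camera during the right press. Each hold was therefore checked from one camera only.
- **Contact height:** the fingertips touched the pads about 28 mm lower than the reported tool position implied. I set the press depth from the observed contact and pointer movement instead.

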